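# Wind and pin the take-up wheel of a canvas stretcher

### The arm

A 6-joint arm with a two-finger parallel gripper is mounted at the origin on the work surface. World frame = base frame: x ahead of the robot, y to its left, z up, the work surface at z = 0. Lengths are in m, angles in rad, forces in N, time in s.
With the tool pointing down it reaches from about 0.4 to 0.825 m from the base axis. Payload 7 kg.
Tool frame: the origin (TCP) lies midway between the tips of the shut fingers; the grasp point (between the pads) lies 19 mm behind it; z points along the fingers, x is the direction in which the jaws open and shut, and the axes are right-handed (so a half turn about z gives the same grasp; the last joint's range is limited). The gripper opens to 88 mm and grips with 3 to 60 N. Pads are 19 mm wide; open, the fingers measure 130 mm over their backs; the gripper's body (78 mm by 193 mm) begins 47 mm behind the grasp point.
Start: joints at [-0.93, 0.359, 0.012, 0, -1.224, -0.288], TCP at [0.233, -0.633, 0.227] pointing down, gripper open.
Joint ranges: [-3.07, 3.07], [-1.43, 2.12], [-1.02, 1.25], [-3.03, 1.67], [-3.05, -0], [-3.03, 3.03]. Speed limits (rad/s): [2.39, 2.39, 3.01, 3.14, 3.14, 3.14].

### API

Orientations are given as [roll, pitch, yaw] about the fixed x, y, z axes, in that order (R = Rz(yaw) Ry(pitch) Rx(roll)).
In Python, from station import arm, grab_frame, camera_params gives the robot as it stands.
- The arm moves only by the shell command python3 -m handwheel 'ROWS' [FORCE]. ROWS is JSON, a list that holds one entry, the list of rows, each a list of 5 numbers: the finger opening in m, from 0 to 0.0876, then the shift along the tool's x, y, z in m, then the turn about the tool's z in degrees. A call has 1 to 20 rows; each row is the pose to reach, as a shift and turn from the pose measured when the call began, along the tool's axes at that moment; what a row does not reach only later rows make up. A row lasts 1/12 s, in which the tool goes at most 41.7 mm and 7.16 degrees, less where a joint would pass 70% of its speed; a pose out of reach is approached as far as the arm can. A call with a gripper value outside its range is refused whole. The fingers move at their own pace and stop on an object; FORCE is the grip in N (left out, the last holds). Time passes only in rows, so rows that repeat a pose let the fingers close. It gives the time, the measured TCP pose, the force and the opening at its end, in the units of the state.
- arm.get_state(): the state, without advancing time (a new reading comes with each control period).
- grab_frame(name): name is "scene" or "top" or "wrist"; returns the picture (400x640x3 uint8, blue, green, red); there is no depth.
- camera_params(name): a dict with "intrinsics" (3x3 intrinsics, pixels), "k1" (the pictures are not rectified: a ray, as slopes to the right and down, at radius r is drawn at 1 + k1 r^2 times it, then the intrinsics apply), "R" (3x3) and "t" (3): a world point X has camera coordinates R X + t; the wrist camera has in their place "tool_from_camera" (4x4, takes a point from camera to tool coordinates, whose origin is the TCP and whose axes are the tool frame's). Camera axes: x right, y down, z forward; pixel columns grow to the right and rows downward; lengths in m; the calibration is good to about 2 mm. A picture is of the moment at which its call begins: read the wrist's pose just before it. camera_params takes no time and is no camera call.
- arm.job_done(): hands the job in, once; it reports no verdict.
The state is a dict: "t": time; "q": joint angles; "qd": joint speeds; "joint_efforts": joint torques, N m; "eef_pos": TCP position; "ee_rot": TCP orientation; "force": force on the tool from outside, world axes, zero at the start; "moment": the same for the moment, N m; "width": finger opening in m.
Only numpy, scipy, OpenCV 4.12 (cv2) and the standard library are available. Lean on these libraries where they do the work, as an engineer would, in place of code of your own. Each camera call takes 0.05 s, during which the arm holds its last target.

### The job

Get the canvas stretcher ready: take the locking pin from its wooden rest, put its foot in the hole of the sprung take-up wheel and, using the pin as a crank, wind the wheel counter-clockwise until the pin finds the hidden lock hole below, then push it fully home, collar down on the wheel, and let go so that the pin holds the wheel wound. Feel for the lock hole gently, do not force the pin or wind the wheel to the end of its travel, and leave the jar, the tin and the palette knife alone.

Things in the scene. Friction and masses are not known exactly. Their poses are not given: they have to be found in the camera images.
- head: the take-up head, fixed to the table: a grey round drum 196 mm across and 47 mm high with two bolted feet and a 30 mm aluminium roller (top 43 mm high) reaching 270 mm from the drum's axis along the head's +x. The wheel lies flat on top. Origin on the common axis of drum and wheel at table height, z up
- plate_center (a point): centre of the top face of a level steel lock plate hidden under the wheel, on the wheel's axis, 46 mm above the table, 4 mm under the wheel's web. It is smooth but for one lock hole, 13 mm wide, mouth chamfered 1.5 mm, 18 mm deep, 50 mm from the axis. Where it lies differs each time and is not measured: below the wheel's hole at a wheel turn somewhere from 0.60 to 1.05 rad
- wheel (a joint): turn of the wheel (rad), 0 at rest on its stop, growing counter-clockwise seen from above; travel ends at 1.45, keep below 1.3. A spring turns it back: 0.10 N m at rest plus 0.17 N m per rad (2 to 6 N at the hole if turned slowly); let go unpinned, it spins back to 0. The wheel is an aluminium disc 188 mm across; heights above the table: web's underside 50 mm, web's top 60, rim 63, hub 66
- crank_hole (a point): centre of the mouth (top) of the only hole through the wheel's web, 13 mm wide, mouth chamfered 1.5 mm, 60 mm above the table, 50 mm from the wheel's axis; it moves with the wheel. At rest it lies at a bearing of 2.6 rad (149 degrees) counter-clockwise from the head's +x
- pin: locking pin, 0.06 to 0.13 kg, upright in its rest: round steel shank 10 mm across, 28 mm long, its foot chamfered to 7 mm; above it a collar 20 mm across, 4 mm thick; then a black square grip 16 by 16 mm, 42 mm tall, flats facing the pin's x and y. Origin at the centre of the foot, z up; grip from 32 to 74 mm. Home, the collar lies on the wheel's web and the foot is 32 mm above the table
- pin_foot (a point): centre of the pin's foot (same point as the pin's origin)
- rest: wooden block 70 by 70 mm and 40 mm high, fixed, with a 13 mm hole in the middle of its top in which the pin stands, collar on the block. Origin at the centre of its underside
- jar: bystander: amber glass jar 68 mm across, 85 mm high, origin at the centre of its underside
- tin: bystander: closed tin 72 mm across, 90 mm high, origin at the centre of its underside
- knife: bystander: palette knife 215 mm long lying flat, wooden handle; origin in its middle on the table
Not all that is in view belongs to the job. There is more than one size of the pin; the one meant has the size given above.

How it is judged:
By the outcome, as a careful person would: the job done as asked, in the order asked, and still so for the second after the job is handed in, with the robot touching nothing.
It also fails if it takes over 56 s, if anything falls off the work surface, if the arm or the gripper's body presses on something with over 40 N, if the wrist force passes 120 N, or if a joint passes its speed limit or range.

## Working session

There is one attempt and no reset: what is moved stays moved. The work goes in short steps, Python scripts to look and compute and a shell command to move; the robot and the scene stay as the last step left them, time stands still between calls to the robot, and variables do not carry over. Pictures are saved under pics/ and viewed, and the job is handed in when it is done.

```bash
ls; mkdir -p pics; python3 - <<'E'
from station import arm, grab_frame, camera_params
import cv2
s=arm.get_state(); print(s)
for n in ("scene","top","wrist"):
    cv2.imwrite(f"pics/a_{n}.png",grab_frame(n)); print(n,camera_params(n))
E
```

```text
pics
{'t': 0.0, 'q': array([-9.29884204e-01,  3.59372961e-01,  1.10624088e-02, -3.65403804e-04,
       -1.22408108e+00, -2.88121887e-01]), 'qd': array([-0.00097782, -0.0010958 , -0.00025275, -0.00123973, -0.00163242,
        0.00013232]), 'joint_efforts': array([ 1.00220059e-03, -5.82716739e+01,  2.93074644e+01,  6.99754223e+00,
        7.11113287e-03, -1.97905629e-04]), 'eef_pos': array([ 0.2330515 , -0.63297491,  0.22563048]), 'ee_rot': array([-3.14146864e+00, -1.62716147e-03,  1.92346202e+00]), 'force': array([-0.55915544,  0.14194411, -0.10773002]), 'moment': array([-0.05332624, -0.02459964,  0.01540565]), 'width': 0.08753430068707661}
scene {'intrinsics': array([[491.74306184,   0.        , 320.41016607],
       [  0.        , 491.74306184, 201.04222781],
       [  0.        ,   0.        ,   1.        ]]), 'k1': -0.05674420493948957, 'R': array([[-0.89931584,  0.436863  ,  0.01953809],
       [ 0.26671144,  0.58335677, -0.76717657],
       [-0.34654873, -0.68472302, -0.64113834]]), 't': array([ 0.45713525, -0.08355225,  1.43385754])}
top {'intrinsics': array([[373.18861819,   0
[... 227 characters left out ...]
598, -0.01526285, -0.05737575],
       [ 0.05780513, -0.02936015, -0.99789606]]), 't': array([-0.02826469,  0.49457326,  1.08182804])}
wrist {'intrinsics': array([[301.05232902,   0.        , 322.67307926],
       [  0.        , 301.05232902, 201.82216664],
       [  0.        ,   0.        ,   1.        ]]), 'k1': 0.019691313624200537, 'tool_from_camera': array([[ 9.99998959e-01,  1.39359101e-03,  3.74653966e-04,
         9.28458984e-04],
       [-1.44264399e-03,  9.59086944e-01,  2.83108022e-01,
        -7.67359387e-02],
       [ 3.52110674e-05, -2.83108268e-01,  9.59087956e-01,
        -1.58545106e-01],
       [ 0.00000000e+00,  0.00000000e+00,  0.00000000e+00,
         1.00000000e+00]])}
```

View pics/a_scene.png

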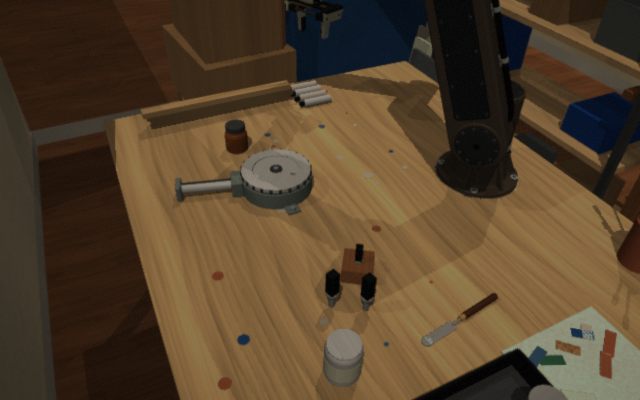

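View pics/a_top.png

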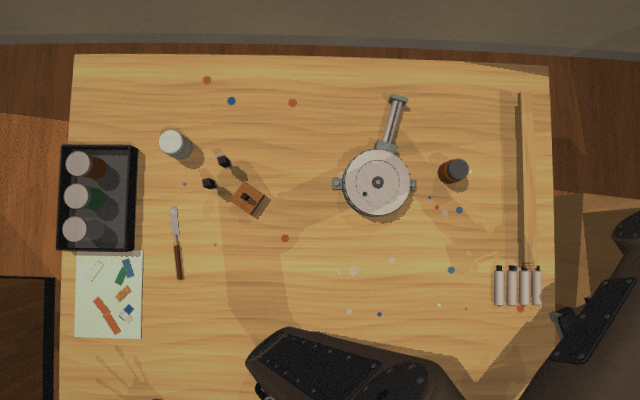

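View pics/a_wrist.png

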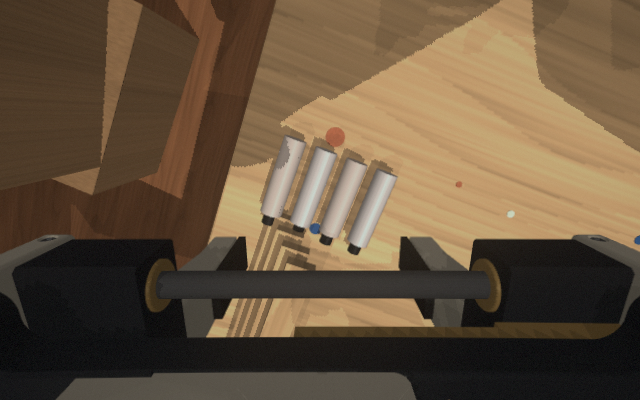

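The scene shows the head at about (275,175), the rest with a pin at (358,260), and two other pins at (333,285) and (368,290). In the top view the head is at (378,182), the rest at (248,198), and the other pins at (209,184) and (223,161). I'll zoom in to check sizes.

```bash
python3 - <<'E'
import cv2,numpy as np
s=cv2.imread("pics/a_scene.png");t=cv2.imread("pics/a_top.png")
a=cv2.resize(s[230:320,310:400],(540,540),interpolation=cv2.INTER_CUBIC)
cv2.imwrite("pics/b1.png",np.clip(a*1.8,0,255).astype(np.uint8))
a=cv2.resize(t[135:225,190:430],(800,300),interpolation=cv2.INTER_CUBIC)
cv2.imwrite("pics/b2.png",np.clip(a*1.5,0,255).astype(np.uint8))
E
```

```text
(no output)
```

View pics/b1.png

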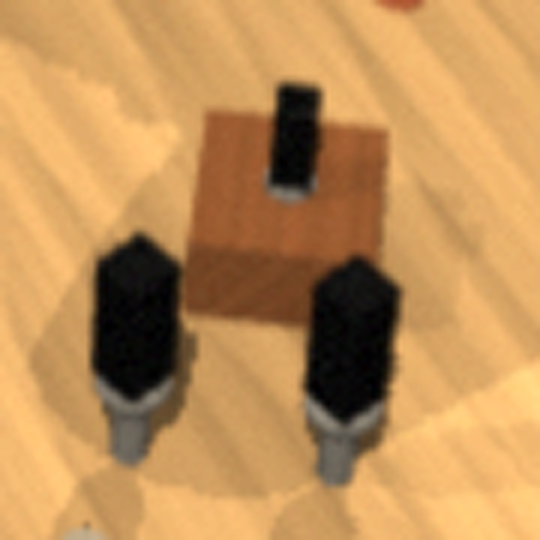

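View pics/b2.png

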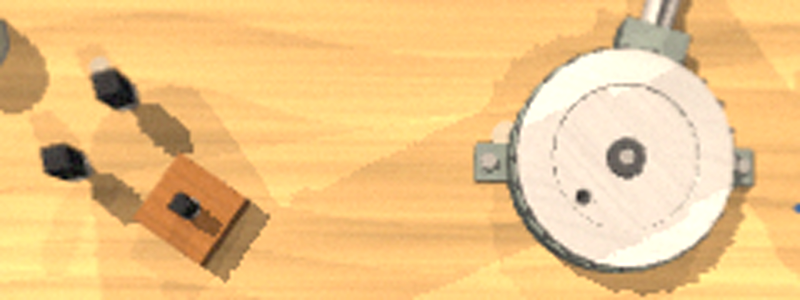

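The pin in the rest is the small one (grip about 16 mm). The two free-standing ones are larger, so they're decoys, and they stand close by. Next I'll measure from both views.

```bash
cat > h.py <<'E'
import cv2,numpy as np
from scipy.spatial.transform import Rotation as Ro
from station import arm, grab_frame, camera_params
def cam(name,st=None):
    p=camera_params(name)
    if 'R' in p: R=np.array(p['R']);t=np.array(p['t']); return p,R,t
    T=np.array(p['tool_from_camera']);Rt=Ro.from_euler('xyz',st['ee_rot']).as_matrix()
    Rwc=Rt@T[:3,:3];c=Rt@T[:3,3]+st['eef_pos']
    return p,Rwc.T,-Rwc.T@c
def ray(cp,uv):
    p,R,t=cp;K=np.array(p['intrinsics'])
    d=cv2.undistortPoints(np.array([[uv]],float),K,np.array([p['k1'],0,0,0.]))[0,0]
    return -R.T@t, R.T@np.array([d[0],d[1],1])
def onz(cp,uv,z):
    c,d=ray(cp,uv); return c+d*(z-c[2])/d[2]
def proj(cp,X):
    p,R,t=cp;v=R@np.array(X)+t;x=v[:2]/v[2];x=x*(1+p['k1']*(x@x));K=np.array(p['intrinsics'])
    return x*[K[0,0],K[1,1]]+K[:2,2]
E
python3 - <<'E'
from h import *
ct=cam("top");cs=cam("scene")
t=cv2.imread("pics/a_top.png");s=cv2.imread("pics/a_scene.png")
# rest block by colour
hsv=cv2.cvtColor(t,cv2.COLOR_BGR2HSV)
print(hsv[205,240],hsv[190,270],hsv[195,248])
k=300/90; 
f=lambda x,y:(190+x/800*240,135+y/300*90)
hub=f(626,157);hole=f(583,196);boss=f(652,38);e=f(660,0)
L=f(489,161);Rr=f(744,166)
H=onz(ct,hub,.066);P=onz(ct,hole,.060)
print("hub",H,"hole",P,"dist",np.linalg.norm((P-H)[:2]))
rl=onz(ct,(398,101),.035);print("roller end",rl, "yaw",np.arctan2(*(rl-H)[1::-1]), "yaw from hole",np.arctan2(*(P-H)[1::-1])-2.6)
g=f(185,204);print("pin top",onz(ct,g,.086))
for q in [(185,154),(248,202),(205,268),(136,212)]: print(onz(ct,f(*q),.04))
# scene
g2=lambda x,y:(310+x/6,230+y/6)
print("pin top scene",onz(cs,g2(299,92),.086))
print("decoys",onz(ct,f(64,160),.12),onz(ct,f(114,88),.12),onz(cs,g2(126,460),0),onz(cs,g2(334,480),0))
m=cv2.inRange(hsv,(100,0,0),(179,255,255));
E
```

```text
[ 13 169 143] [ 18 130 182] [11 43 83]
hub [ 0.55228248 -0.18105575  0.066     ] hole [ 0.51900694 -0.14547665  0.06      ] dist 0.048714817874990574
roller end [ 0.79921958 -0.24684287  0.035     ] yaw -0.260365056723152 yaw from hole -0.2772484278934111
pin top [0.50503144 0.18650812 0.086     ]
[0.55148057 0.19551735 0.04      ]
[0.5108938  0.14040027 0.04      ]
[0.45366924 0.17592835 0.04      ]
[0.50080883 0.23625636 0.04      ]
pin top scene [0.5069281  0.19032239 0.086     ]
decoys [0.53622708 0.27793381 0.12      ] [0.59464203 0.23986544 0.12      ] [ 6.06330553e-01  2.53673544e-01 -1.11022302e-16] [ 5.43360342e-01  2.93003644e-01 -1.11022302e-16]
```

```bash
cat >> h.py <<'E'
def plan(target,yaw_deg,st=None):
    st=st or arm.get_state();R=Ro.from_euler('xyz',st['ee_rot']).as_matrix()
    d=R.T@(np.array(target)-st['eef_pos']);x=R[:,0];cur=np.degrees(np.arctan2(x[1],x[0]))
    print("t",round(st['t'],2),"shift mm",np.round(d*1000,1),"turn deg",round(-((yaw_deg-cur+180)%360-180),1),"curyaw",round(cur,2),"F",np.round(st['force'],1),"pos",np.round(st['eef_pos']*1000,1),"w",round(st['width'],4))
    return d
E
python3 - <<'E'
from h import *
plan([.50,-.15,.23],145);plan([.505,.187,.20],145)
E
```

```text
t 0.15 shift mm [361.1 417.4  -3.8] turn deg -34.8 curyaw 110.21 F [ 0.1 -0.7 -0.3] pos [ 233.1 -633.1  225.9] w 0.0878
t 0.15 shift mm [675.6 538.5  26.6] turn deg -34.8 curyaw 110.21 F [ 0.1 -0.7 -0.3] pos [ 233.1 -633.1  225.9] w 0.0878
```

```bash
python3 -m handwheel '[[[0.06,0.361,0.417,0,-35],[0.06,0.361,0.417,0,-35],[0.06,0.361,0.417,0,-35],[0.06,0.361,0.417,0,-35],[0.06,0.361,0.417,0,-35],[0.06,0.361,0.417,0,-35],[0.06,0.361,0.417,0,-35],[0.06,0.361,0.417,0,-35],[0.06,0.361,0.417,0,-35],[0.06,0.361,0.417,0,-35],[0.06,0.361,0.417,0,-35],[0.06,0.361,0.417,0,-35],[0.06,0.361,0.417,0,-35],[0.06,0.676,0.538,0.02,-35],[0.06,0.676,0.538,0.02,-35],[0.06,0.676,0.538,0.02,-35],[0.06,0.676,0.538,0.02,-35],[0.06,0.676,0.538,0.02,-35],[0.06,0.676,0.538,0.02,-35],[0.06,0.676,0.538,0.02,-35]]]'
python3 - <<'E'
from h import *
plan([.505,.187,.20],145)
E
```

```text
t: 1.82
eef_pos: [0.5023, 0.134, 0.2098]
ee_rot: [3.141, -0.001, 2.535]
force: [0.3, -0.5, -1.0]
width: 0.0597
t 1.82 shift mm [28.  45.   9.9] turn deg 0.2 curyaw 145.22 F [ 0.3 -0.5 -1. ] pos [502.3 134.  209.8] w 0.0597
```

```bash
python3 -m handwheel '[[[0.06,0.028,0.045,0.01,0],[0.06,0.028,0.045,0.01,0],[0.06,0.028,0.045,0.01,0],[0.06,0.028,0.045,0.01,0]]]'
python3 - <<'E'
from h import *
st=arm.get_state();im=grab_frame("wrist");cv2.imwrite("pics/c_w.png",im);plan([.505,.187,.20],145,st)
cw=cam("wrist",st);print(proj(cw,[.505,.187,.086]),proj(cw,[.505,.187,.04]))
import json;json.dump({k:np.array(st[k]).tolist() for k in('eef_pos','ee_rot')},open('c.json','w'))
a=cv2.resize(im[120:270,230:430],(800,600),interpolation=cv2.INTER_CUBIC)
cv2.imwrite("pics/c_z.png",np.clip(a*1.6,0,255).astype(np.uint8))
E
```

```text
t: 2.15
eef_pos: [0.5045, 0.1876, 0.1992]
ee_rot: [-3.141, -0.001, 2.537]
force: [0.0, -0.1, 0.4]
width: 0.06
t 2.15 shift mm [-0.8 -0.3 -0.8] turn deg 0.3 curyaw 145.33 F [ 0.  -0.1  0.4] pos [504.5 187.6 199.2] w 0.06
[320.65373368 197.46492678] [320.89243423 186.06480991]
```

View pics/c_z.png

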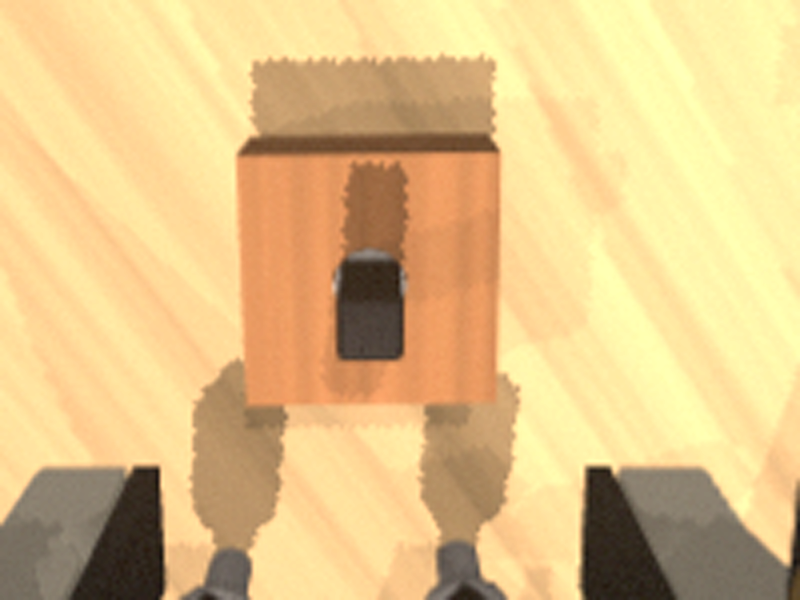

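View pics/c_w.png

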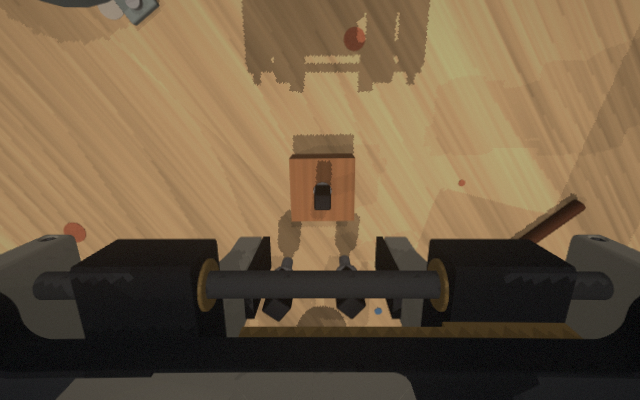

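The wrist view shows the grip square to the jaws, with its top face centred near (322.8,202.5). The decoys lie about 100 mm off in tool +y.

```bash
python3 - <<'E'
from h import *
import json
st={k:np.array(v) for k,v in json.load(open('c.json')).items()}
cw=cam("wrist",st);f=lambda x,y:(230+x/4,120+y/4)
T=onz(cw,f(371,330),.086);print("pin top",T)
C=np.array([onz(cw,f(*q),.04) for q in [(239,153),(498,151),(496,403),(246,404)]]);print(C.mean(0),np.linalg.norm(C[0]-C[1]),np.linalg.norm(C[1]-C[2]),np.degrees(np.arctan2(*(C[1]-C[0])[1::-1])))
plan([*T[:2],.053],145.3)
plan([*C.mean(0)[:2],.053],145.3)
E
```

```text
pin top [0.50617648 0.19216863 0.086     ]
[0.50636708 0.19194429 0.04      ] 0.06829037252484814 0.07058411624642597 145.8533912154497
t 2.2 shift mm [  1.6   5.3 146.6] turn deg -0.0 curyaw 145.26 F [-0.7 -1.4 -0.5] pos [504.7 186.8 199.6] w 0.0598
t 2.2 shift mm [  1.3   5.2 146.6] turn deg -0.0 curyaw 145.26 F [-0.7 -1.4 -0.5] pos [504.7 186.8 199.6] w 0.0598
```

```bash
python3 -m handwheel '[[[0.06,0.0015,0.005,0.04,0],[0.06,0.0015,0.005,0.08,0],[0.06,0.0015,0.005,0.12,0],[0.06,0.0015,0.005,0.14,0],[0.06,0.0015,0.005,0.1465,0],[0.06,0.0015,0.005,0.1465,0],[0.01,0.0015,0.005,0.1465,0],[0.01,0.0015,0.005,0.1465,0],[0.01,0.0015,0.005,0.1465,0],[0.01,0.0015,0.005,0.1465,0],[0.01,0.0015,0.005,0.1465,0],[0.01,0.0015,0.005,0.1465,0],[0.01,0.0015,0.005,0.1465,0]]]' 50
python3 - <<'E'
from h import *
plan([.505,.187,.053],145.3)
E
```

```text
t: 3.28
eef_pos: [0.5062, 0.192, 0.0534]
ee_rot: [3.141, -0.001, 2.535]
force: [-0.2, -0.8, 0.1]
width: 0.0189
t 3.28 shift mm [-1.9 -4.8  0.4] turn deg -0.0 curyaw 145.27 F [-0.2 -0.8  0.1] pos [506.2 192.   53.4] w 0.0189
```

```bash
python3 -m handwheel '[[[0.01,0,0,0,0],[0.01,0,0,0,0],[0.01,0,0,0,0],[0.01,0,0,-0.01,0],[0.01,0,0,-0.03,0],[0.01,0,0,-0.06,0],[0.01,0,0,-0.08,0],[0.01,0,0,-0.08,0]]]' 50
python3 - <<'E'
from h import *
st=arm.get_state();im=grab_frame("wrist");cv2.imwrite("pics/d_w.png",im);plan([.52,-.1,.15],145,st)
E
```

```text
t: 3.95
eef_pos: [0.5085, 0.1933, 0.1386]
ee_rot: [3.134, 0.002, 2.536]
force: [0.6, 0.8, -0.4]
width: 0.0157
t 3.95 shift mm [-176.4 -234.6  -12.8] turn deg 0.3 curyaw 145.32 F [ 0.6  0.8 -0.4] pos [508.5 193.3 138.6] w 0.0157
```

View pics/d_w.png

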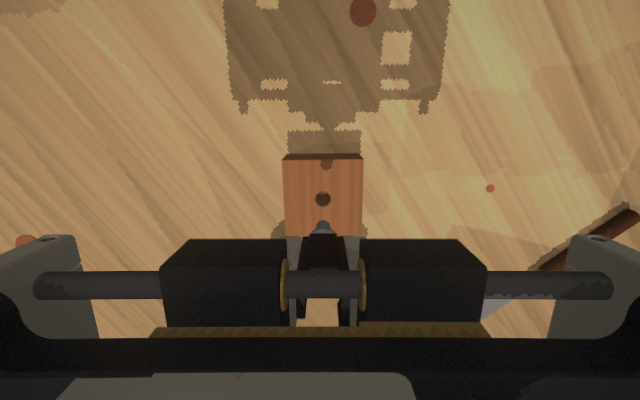

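```bash
python3 - <<'E'
from h import *
plan([.519,-.1455,.145],65)
E
python3 -m handwheel '[[[0.01,-0.10,-0.13,-0.006,30],[0.01,-0.10,-0.13,-0.006,30],[0.01,-0.10,-0.13,-0.006,30],[0.01,-0.10,-0.13,-0.006,30],[0.01,-0.203,-0.272,-0.006,80],[0.01,-0.203,-0.272,-0.006,80],[0.01,-0.203,-0.272,-0.006,80],[0.01,-0.203,-0.272,-0.006,80],[0.01,-0.203,-0.272,-0.006,80],[0.01,-0.203,-0.272,-0.006,80],[0.01,-0.203,-0.272,-0.006,80],[0.01,-0.203,-0.272,-0.006,80],[0.01,-0.203,-0.272,-0.006,80],[0.01,-0.203,-0.272,-0.006,80]]]' 50
python3 - <<'E'
from h import *
st=arm.get_state();im=grab_frame("wrist");cv2.imwrite("pics/e_w.png",im);plan([.519,-.1455,.145],65,st)
cw=cam("wrist",st)
for X in ([.519,-.1455,.06],[.5523,-.181,.066],[*st['eef_pos'][:2],st['eef_pos'][2]-.041]): print(proj(cw,X))
import json;json.dump({k:np.array(st[k]).tolist() for k in('eef_pos','ee_rot')},open('e.json','w'))
E
```

```text
t 4.0 shift mm [-202.2 -271.5   -9.9] turn deg 80.3 curyaw 145.29 F [-0.  -0.8 -0.8] pos [507.5 192.9 136.4] w 0.0158
t: 5.17
eef_pos: [0.5191, -0.1461, 0.1408]
ee_rot: [3.141, -0.005, 1.144]
force: [0.1, 0.5, -0.7]
width: 0.016
t 5.17 shift mm [ 0.5 -0.4 -4.2] turn deg 0.5 curyaw 65.52 F [ 0.1  0.5 -0.7] pos [ 519.1 -146.1  140.8] w 0.016
[322.10744398 209.00254595]
[300.47898086 261.19229375]
[321.57865193 226.7195445 ]
```

View pics/e_w.png

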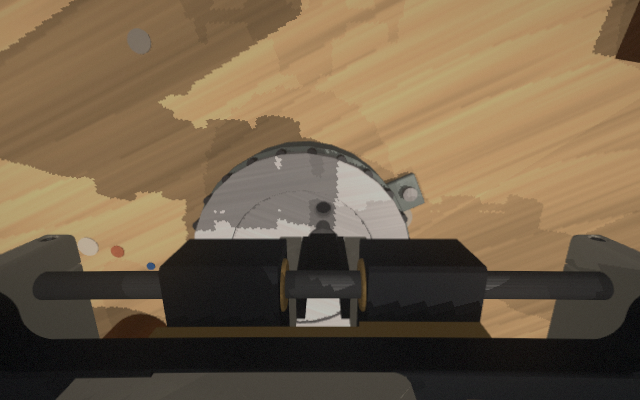

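The wrist view shows the hole near (322,207) and the pin foot near (322,226). I'll refine both.

```bash
python3 - <<'E'
import cv2,numpy as np
im=cv2.imread("pics/e_w.png")
a=cv2.resize(im[190:245,285:360],(750,550),interpolation=cv2.INTER_CUBIC)
cv2.imwrite("pics/e_z.png",np.clip(a*1.8,0,255).astype(np.uint8))
E
```

```text
(no output)
```

View pics/e_z.png

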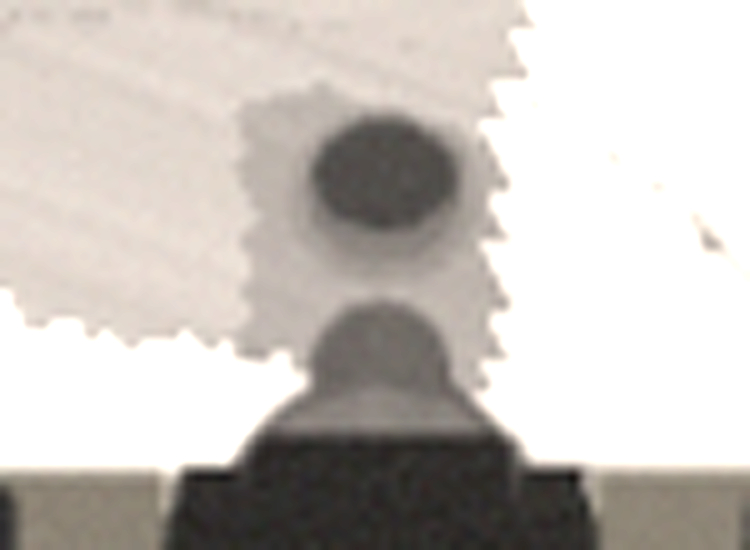

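Pixel offsets of the hole and the foot agree (both about +1.3 px from prediction), so the pin is aligned to within about 1 mm. I'll lower it into the hole.

```bash
python3 -m handwheel '[[[0.01,0.0005,0,0.02,0],[0.01,0.0005,0,0.03,0],[0.01,0.0005,0,0.037,0],[0.01,0.0005,0,0.04,0],[0.01,0.0005,0,0.043,0],[0.01,0.0005,0,0.045,0],[0.01,0.0005,0,0.045,0]]]' 50
python3 - <<'E'
from h import *
plan([.519,-.1455,.0914],65)
E
```

```text
t: 5.8
eef_pos: [0.5196, -0.1454, 0.0958]
ee_rot: [3.141, -0.005, 1.144]
force: [-0.8, -0.1, 0.1]
width: 0.016
t 5.8 shift mm [-0.3 -0.5  4.4] turn deg 0.5 curyaw 65.52 F [-0.8 -0.1  0.1] pos [ 519.6 -145.4   95.8] w 0.016
```

```bash
python3 -m handwheel '[[[0.01,0,0,0.003,0],[0.01,0,0,0.005,0],[0.01,0,0,0.007,0],[0.01,0,0,0.007,0]]]' 50
python3 -m handwheel '[[[0.01,0,0,0.001,0],[0.01,0,0,0.001,0]]]' 50
python3 -m handwheel '[[[0.01,0,0,0.001,0],[0.01,0,0,0.001,0]]]' 50
python3 - <<'E'
from h import *
st=arm.get_state();plan([.519,-.1455,.0914],65)
im=grab_frame("scene");cv2.imwrite("pics/f_s.png",cv2.resize(im[120:240,200:350],(750,600),interpolation=cv2.INTER_CUBIC))
im=grab_frame("wrist");cv2.imwrite("pics/f_w.png",im)
E
```

```text
t: 6.13
eef_pos: [0.5194, -0.1454, 0.0885]
ee_rot: [3.141, -0.005, 1.144]
force: [-0.1, -0.5, -0.5]
width: 0.0156
t: 6.3
eef_pos: [0.5195, -0.1454, 0.0874]
ee_rot: [3.141, -0.005, 1.144]
force: [-0.5, -0.2, -0.3]
width: 0.0156
t: 6.47
eef_pos: [0.5197, -0.1454, 0.0872]
ee_rot: [3.141, -0.005, 1.144]
force: [-2.9, 0.6, 7.5]
width: 0.0155
t 6.47 shift mm [-0.3 -0.6 -4.2] turn deg 0.5 curyaw 65.54 F [-2.9  0.6  7.5] pos [ 519.7 -145.4   87.2] w 0.0155
```

View pics/f_s.png

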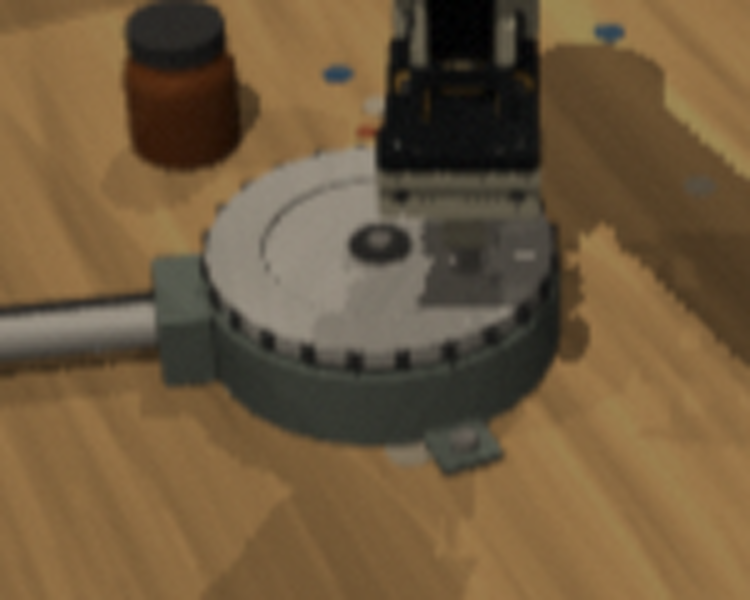

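Contact with the plate is felt at TCP z ≈ 87.2 mm, about 7 N. I'll refine the wheel axis, then compute the arc waypoints.

```bash
python3 - <<'E'
from h import *
cs=cam("scene");print(onz(cs,(276,167.6),.066))
import json
C=np.array([.5533,-.1813]);r=.05
st=arm.get_state();R=Ro.from_euler('xyz',st['ee_rot']).as_matrix()
p=st['eef_pos'][:2];b0=np.arctan2(*(p-C)[::-1]);print("b0",b0,np.hypot(*(p-C)))
for th in np.arange(0,1.21,.05):
    X=C+r*np.array([np.cos(b0+th),np.sin(b0+th)]);d=R.T@np.array([*(X-p),0]);print(round(th,2),np.round(X*1000,1),np.round(d[:2]*1000,1))
E
```

```text
[ 0.55591028 -0.17824596  0.066     ]
b0 2.324107736558884 0.04917020595371577
0.0 [ 519.1 -144.8] [ 0.3 -0.8]
0.05 [ 517.3 -146.6] [-2.  -1.7]
0.1 [ 515.6 -148.4] [-4.4 -2.4]
0.15 [ 514.  -150.3] [-6.8 -3.1]
0.2 [ 512.5 -152.4] [-9.2 -3.6]
0.25 [ 511.1 -154.4] [-11.7  -4. ]
0.3 [ 509.8 -156.6] [-14.2  -4.3]
0.35 [ 508.7 -158.8] [-16.7  -4.5]
0.4 [ 507.6 -161. ] [-19.2  -4.5]
0.45 [ 506.6 -163.3] [-21.7  -4.4]
0.5 [ 505.8 -165.7] [-24.2  -4.2]
0.55 [ 505.1 -168.1] [-26.7  -3.9]
0.6 [ 504.5 -170.5] [-29.1  -3.4]
0.65 [ 504. -173.] [-31.5  -2.9]
0.7 [ 503.6 -175.4] [-33.9  -2.2]
0.75 [ 503.4 -177.9] [-36.3  -1.3]
0.8 [ 503.3 -180.4] [-38.6  -0.4]
0.85 [ 503.3 -182.9] [-40.9   0.7]
0.9 [ 503.5 -185.4] [-43.1   1.8]
0.95 [ 503.7 -187.9] [-45.3   3.1]
1.0 [ 504.1 -190.4] [-47.3   4.5]
1.05 [ 504.6 -192.8] [-49.4   5.9]
1.1 [ 505.3 -195.2] [-51.3   7.5]
1.15 [ 506.  -197.6] [-53.1   9.2]
1.2 [ 506.9 -200. ] [-54.9  11. ]
```

```bash
python3 -m handwheel '[[[0.01,0,0,-0.0018,0],[0.01,0,0,-0.0018,0],[0.01,-0.002,-0.0012,-0.0018,0],[0.01,-0.0044,-0.002,-0.0018,0],[0.01,-0.0068,-0.0025,-0.0018,0],[0.01,-0.0092,-0.003,-0.0018,0],[0.01,-0.0092,-0.003,-0.0018,0]]]' 50
cat >> h.py <<'E'
def stat(C=(.5533,-.1813),zrest=.0872):
    st=arm.get_state();p=st['eef_pos'][:2];v=p-np.array(C);b=np.arctan2(v[1],v[0]);u=v/np.hypot(*v);f=st['force']
    print("t",round(st['t'],2),"turn~",round(b-2.33,3),"r mm",round(1000*np.hypot(*v),2),"Frad",round(f[:2]@u,2),"Ftan",round(f[:2]@np.array([-u[1],u[0]]),2),"Fz",round(f[2],2),"z",round(1000*st['eef_pos'][2],2),"dz",round(1000*(st['eef_pos'][2]-zrest),2),"rot",np.round(st['ee_rot'],3),"M",np.round(st['moment'],2))
E
python3 -c "
from h import *
stat()"
```

```text
t: 7.15
eef_pos: [0.5137, -0.1529, 0.0893]
ee_rot: [3.139, -0.005, 1.144]
force: [3.4, 0.8, -0.4]
width: 0.0157
t 7.15 turn~ 0.19 r mm 48.78 Frad -2.28 Ftan -2.68 Fz -0.42 z 89.26 dz 2.06 rot [ 3.139 -0.005  1.144] M [ 0.16 -1.45 -0.03]
```

```bash
cat >> h.py <<'E'
def arc(C,r,ths):
    C=np.array(C);st=arm.get_state();R=Ro.from_euler('xyz',st['ee_rot']).as_matrix();p=st['eef_pos'][:2]
    for th in ths:
        X=C+r*np.array([np.cos(2.33+th),np.sin(2.33+th)]);d=R.T@np.array([*(X-p),0]);print(round(th,2),np.round(d[:2]*1000,1))
E
python3 -c "
from h import *
C=(.5517,-.18);stat(C);arc(C,.05,np.arange(.2,.61,.05))"
```

```text
t 7.15 turn~ 0.192 r mm 46.72 Frad -2.29 Ftan -2.67 Fz -0.42 z 89.26 dz 2.06 rot [ 3.139 -0.005  1.144] M [ 0.16 -1.45 -0.03]
0.2 [ 0.3 -3.3]
0.25 [-2.2 -3.7]
0.3 [-4.7 -4. ]
0.35 [-7.2 -4.1]
0.4 [-9.7 -4.1]
0.45 [-12.2  -4. ]
0.5 [-14.7  -3.8]
0.55 [-17.2  -3.5]
0.6 [-19.6  -3. ]
```

```bash
python3 -c "
from h import *
C=(.5551,-.1826);stat(C);arc(C,.05,np.arange(.15,.61,.05))"
```

```text
t 7.15 turn~ 0.19 r mm 51.0 Frad -2.28 Ftan -2.68 Fz -0.42 z 89.26 dz 2.06 rot [ 3.139 -0.005  1.144] M [ 0.16 -1.45 -0.03]
0.15 [1.7 1.4]
0.2 [-0.7  0.9]
0.25 [-3.2  0.5]
0.3 [-5.7  0.2]
0.35 [-8.2  0.1]
0.4 [-10.7   0. ]
0.45 [-13.2   0.1]
0.5 [-15.6   0.4]
0.55 [-18.1   0.7]
0.6 [-20.6   1.2]
```

```bash
python3 -m handwheel '[[[0.01,-0.0007,0.0008,0.0008,0],[0.01,-0.0032,0.0005,0.0008,0],[0.01,-0.0057,0.0002,0.0008,0],[0.01,-0.0082,0.0001,0.0008,0],[0.01,-0.0107,0,0.0008,0],[0.01,-0.0107,0,0.0008,0]]]' 50
python3 -c "
from h import *
C=(.5551,-.1826);stat(C);arc(C,.05,np.arange(.35,.8,.05))"
```

```text
t: 7.65
eef_pos: [0.5089, -0.163, 0.0883]
ee_rot: [3.14, -0.005, 1.144]
force: [2.4, 3.3, -0.1]
width: 0.0155
t 7.65 turn~ 0.41 r mm 50.23 Frad -0.97 Ftan -3.97 Fz -0.13 z 88.3 dz 1.1 rot [ 3.14  -0.005  1.144] M [ 1.02 -0.89  0.03]
0.35 [3.  0.2]
0.4 [0.5 0.2]
0.45 [-2.   0.3]
0.5 [-4.5  0.5]
0.55 [-6.9  0.9]
0.6 [-9.4  1.4]
0.65 [-11.8   2. ]
0.7 [-14.2   2.7]
0.75 [-16.6   3.5]
```

```bash
python3 -m handwheel '[[[0.01,-0.002,0.0003,0.0007,0],[0.01,-0.0045,0.0005,0.0012,0],[0.01,-0.0069,0.0009,0.0015,0],[0.01,-0.0069,0.0009,0.0015,0]]]' 50
python3 -c "
from h import *
C=(.5551,-.1826);stat(C);arc(C,.05,np.arange(.5,.8,.05))"
```

```text
t: 7.98
eef_pos: [0.5069, -0.1698, 0.0873]
ee_rot: [3.139, -0.005, 1.144]
force: [0.8, 5.6, 5.8]
width: 0.0158
t 7.98 turn~ 0.551 r mm 49.83 Frad 0.69 Ftan -5.59 Fz 5.8 z 87.28 dz 0.08 rot [ 3.139 -0.005  1.144] M [ 1.95 -0.39  0.03]
0.5 [ 2.5 -0.5]
0.55 [ 0.  -0.2]
0.6 [-2.4  0.3]
0.65 [-4.9  0.9]
0.7 [-7.3  1.6]
0.75 [-9.6  2.4]
0.8 [-11.9   3.4]
```

```bash
python3 -m handwheel '[[[0.01,-0.0012,0.0002,0.0005,0],[0.01,-0.0024,0.0003,0.0005,0],[0.01,-0.0024,0.0003,0.0005,0]]]' 50
python3 -c "
from h import *
C=(.5551,-.1826);stat(C)"
python3 -m handwheel '[[[0.01,-0.0012,0.0002,0.0005,0],[0.01,-0.0024,0.0006,0.0005,0],[0.01,-0.0024,0.0006,0.0005,0]]]' 50
python3 -c "
from h import *
C=(.5551,-.1826);stat(C);arc(C,.05,np.arange(.5,.8,.05))"
```

```text
t: 8.23
eef_pos: [0.5065, -0.1719, 0.0873]
ee_rot: [3.138, -0.006, 1.144]
force: [-0.1, 6.6, 5.1]
width: 0.0158
t 8.23 turn~ 0.596 r mm 49.73 Frad 1.49 Ftan -6.39 Fz 5.06 z 87.27 dz 0.07 rot [ 3.138 -0.006  1.144] M [ 2.48 -0.51  0.  ]
t: 8.48
eef_pos: [0.5063, -0.1742, 0.0873]
ee_rot: [3.138, -0.007, 1.144]
force: [0.9, 6.2, 5.3]
width: 0.0159
t 8.48 turn~ 0.64 r mm 49.53 Frad 0.2 Ftan -6.28 Fz 5.28 z 87.28 dz 0.08 rot [ 3.138 -0.007  1.144] M [ 2.74 -0.4   0.08]
0.5 [ 6.8 -1.7]
0.55 [ 4.3 -1.4]
0.6 [ 1.8 -0.9]
0.65 [-0.6 -0.3]
0.7 [-3.   0.4]
0.75 [-5.3  1.2]
0.8 [-7.6  2.2]
```

```bash
python3 -m handwheel '[[[0.01,-0.0014,0,0.0005,0],[0.01,-0.0028,0.0003,0.0005,0],[0.01,-0.0028,0.0003,0.0005,0]]]' 50
python3 -c "
from h import *
C=(.5551,-.1826);stat(C)"
python3 -m handwheel '[[[0.01,-0.0012,0.0005,0.0005,0],[0.01,-0.0026,0.0009,0.0005,0],[0.01,-0.0026,0.0009,0.0005,0]]]' 50
python3 -c "
from h import *
C=(.5551,-.1826);stat(C);arc(C,.05,np.arange(.6,.9,.05))"
```

```text
t: 8.73
eef_pos: [0.5058, -0.1766, 0.0873]
ee_rot: [3.137, -0.008, 1.144]
force: [1.4, 6.5, 5.1]
width: 0.0156
t 8.73 turn~ 0.69 r mm 49.69 Frad -0.58 Ftan -6.59 Fz 5.07 z 87.29 dz 0.09 rot [ 3.137 -0.008  1.144] M [ 2.8  -0.59 -0.02]
t: 8.98
eef_pos: [0.5056, -0.179, 0.0873]
ee_rot: [3.137, -0.008, 1.144]
force: [-0.1, 7.1, 5.7]
width: 0.0154
t 8.98 turn~ 0.738 r mm 49.59 Frad 0.67 Ftan -7.04 Fz 5.68 z 87.26 dz 0.06 rot [ 3.137 -0.008  1.144] M [ 3.03 -0.31  0.02]
0.6 [ 6.5 -2.3]
0.65 [ 4.1 -1.7]
0.7 [ 1.7 -1. ]
0.75 [-0.7 -0.2]
0.8 [-3.   0.8]
0.85 [-5.3  1.8]
0.9 [-7.5  3. ]
```

```bash
python3 -m handwheel '[[[0.01,-0.0012,0.0005,0.0005,0],[0.01,-0.0027,0.0009,0.0005,0],[0.01,-0.0027,0.0009,0.0005,0]]]' 50
python3 -c "
from h import *
C=(.5551,-.1826);stat(C)"
python3 -m handwheel '[[[0.01,-0.0012,0.0006,0.0005,0],[0.01,-0.0024,0.0011,0.0005,0],[0.01,-0.0024,0.0011,0.0005,0]]]' 50
python3 -c "
from h import *
C=(.5551,-.1826);stat(C);arc(C,.05,np.arange(.7,1.,.05))"
```

```text
t: 9.23
eef_pos: [0.5055, -0.1814, 0.0873]
ee_rot: [3.137, -0.009, 1.144]
force: [1.2, 7.7, 5.9]
width: 0.0157
t 9.23 turn~ 0.788 r mm 49.62 Frad -0.97 Ftan -7.74 Fz 5.95 z 87.27 dz 0.07 rot [ 3.137 -0.009  1.144] M [ 3.17 -0.29  0.01]
t: 9.48
eef_pos: [0.5055, -0.1836, 0.0872]
ee_rot: [3.137, -0.01, 1.144]
force: [-0.6, 8.4, 7.3]
width: 0.0159
t 9.48 turn~ -5.451 r mm 49.62 Frad 0.38 Ftan -8.4 Fz 7.32 z 87.21 dz 0.01 rot [ 3.137 -0.01   1.144] M [ 3.33 -0.17  0.06]
0.7 [ 6.  -2.8]
0.75 [ 3.6 -2. ]
0.8 [ 1.3 -1. ]
0.85 [-1.   0.1]
0.9 [-3.2  1.2]
0.95 [-5.3  2.5]
1.0 [-7.4  3.9]
```

```bash
python3 -m handwheel '[[[0.01,-0.0014,0.0005,0.0004,0],[0.01,-0.0026,0.001,0.0004,0],[0.01,-0.0026,0.001,0.0004,0]]]' 50
python3 -c "
from h import *
C=(.5551,-.1826);stat(C)"
python3 -m handwheel '[[[0.01,-0.0012,0.0006,0.0005,0],[0.01,-0.0024,0.0013,0.0005,0],[0.01,-0.0024,0.0013,0.0005,0]]]' 50
python3 -c "
from h import *
C=(.5551,-.1826);stat(C);arc(C,.05,np.arange(.8,1.1,.05))"
```

```text
t: 9.73
eef_pos: [0.5053, -0.186, 0.0872]
ee_rot: [3.137, -0.011, 1.144]
force: [0.7, 7.4, 5.7]
width: 0.0156
t 9.73 turn~ -5.404 r mm 49.94 Frad -1.21 Ftan -7.36 Fz 5.71 z 87.18 dz -0.02 rot [ 3.137 -0.011  1.144] M [ 3.08 -0.33  0.09]
t: 9.98
eef_pos: [0.5054, -0.1884, 0.087]
ee_rot: [3.137, -0.011, 1.144]
force: [1.2, 6.5, 3.7]
width: 0.0159
t 9.98 turn~ -5.355 r mm 50.06 Frad -1.92 Ftan -6.36 Fz 3.75 z 86.95 dz -0.25 rot [ 3.137 -0.011  1.144] M [ 2.38 -0.41  0.06]
0.8 [ 5.7 -2.9]
0.85 [ 3.5 -1.8]
0.9 [ 1.3 -0.7]
0.95 [-0.9  0.6]
1.0 [-3.  2.]
1.05 [-5.   3.5]
1.1 [-6.9  5.1]
```

The tool is starting to sink (dz −0.25 mm, Fz falling) at about 0.93 rad, so the edge of the lock hole is here.

```bash
python3 -m handwheel '[[[0.01,-0.001,0.0006,0.0005,0],[0.01,-0.002,0.0012,0.0007,0],[0.01,-0.002,0.0012,0.0007,0]]]' 50
python3 -c "
from h import *
C=(.5551,-.1826);stat(C);arc(C,.05,np.arange(.8,1.15,.05))"
```

```text
t: 10.23
eef_pos: [0.5052, -0.1906, 0.0862]
ee_rot: [3.138, -0.011, 1.144]
force: [0.9, 4.5, 1.5]
width: 0.0157
t 10.23 turn~ -5.313 r mm 50.56 Frad -1.61 Ftan -4.29 Fz 1.47 z 86.15 dz -1.05 rot [ 3.138 -0.011  1.144] M [ 2.16 -0.46  0.08]
0.8 [ 7.8 -3.6]
0.85 [ 5.5 -2.5]
0.9 [ 3.3 -1.4]
0.95 [ 1.2 -0.1]
1.0 [-0.9  1.3]
1.05 [-2.9  2.8]
1.1 [-4.8  4.4]
```

```bash
python3 -m handwheel '[[[0.01,-0.0007,0.0008,0.0005,0],[0.01,-0.0013,0.0013,0.001,0],[0.01,-0.0013,0.0013,0.0012,0]]]' 50
python3 -c "
from h import *
C=(.5551,-.1826);stat(C);arc(C,.05,np.arange(.8,1.15,.05))"
python3 -m handwheel '[[[0.01,-0.0004,0.0002,0.0006,0],[0.01,-0.0008,0.0006,0.0012,0],[0.01,-0.0008,0.0006,0.0015,0]]]' 50
python3 -c "
from h import *
C=(.5551,-.1826);stat(C);arc(C,.05,np.arange(.8,1.15,.05))"
```

```text
t: 10.48
eef_pos: [0.5052, -0.1922, 0.0848]
ee_rot: [3.139, -0.011, 1.144]
force: [0.3, 5.1, 2.5]
width: 0.0154
t 10.48 turn~ -5.282 r mm 50.77 Frad -1.28 Ftan -4.96 Fz 2.54 z 84.82 dz -2.38 rot [ 3.139 -0.011  1.144] M [ 2.13 -0.32  0.01]
0.8 [ 9.2 -4.3]
0.85 [ 6.9 -3.3]
0.9 [ 4.7 -2.1]
0.95 [ 2.6 -0.8]
1.0 [0.5 0.6]
1.05 [-1.5  2.1]
1.1 [-3.4  3.7]
t: 10.73
eef_pos: [0.5052, -0.1929, 0.0833]
ee_rot: [3.139, -0.012, 1.144]
force: [1.5, 6.2, 2.3]
width: 0.0157
t 10.73 turn~ -5.267 r mm 50.94 Frad -2.69 Ftan -5.79 Fz 2.34 z 83.31 dz -3.89 rot [ 3.139 -0.012  1.144] M [ 2.21 -0.56  0.04]
0.8 [ 9.9 -4.6]
0.85 [ 7.6 -3.6]
0.9 [ 5.4 -2.4]
0.95 [ 3.3 -1.1]
1.0 [1.2 0.3]
1.05 [-0.8  1.8]
1.1 [-2.7  3.4]
```

```bash
python3 -m handwheel '[[[0.01,0.0003,0.0004,0.001,0],[0.01,0.0003,0.0004,0.002,0],[0.01,0.0003,0.0004,0.003,0],[0.01,0.0003,0.0004,0.003,0]]]' 50
python3 -c "
from h import *
C=(.5551,-.1826);stat(C)"
```

```text
t: 11.07
eef_pos: [0.5052, -0.1926, 0.0801]
ee_rot: [3.14, -0.012, 1.144]
force: [2.0, 5.4, 1.2]
width: 0.0158
t 11.07 turn~ -5.274 r mm 50.87 Frad -3.05 Ftan -4.88 Fz 1.22 z 80.07 dz -7.13 rot [ 3.14  -0.012  1.144] M [ 2.1  -0.63 -0.01]
```

Going in freely. I'll continue to home in small steps.

```bash
python3 -m handwheel '[[[0.01,0.0003,0.0003,0.0015,0],[0.01,0.0003,0.0003,0.003,0],[0.01,0.0003,0.0003,0.004,0],[0.01,0.0003,0.0003,0.005,0],[0.01,0.0003,0.0003,0.005,0]]]' 50
python3 -c "
from h import *
C=(.5551,-.1826);stat(C)"
python3 -m handwheel '[[[0.01,0,0,0.0007,0],[0.01,0,0,0.0012,0],[0.01,0,0,0.0012,0]]]' 50
python3 -c "
from h import *
C=(.5551,-.1826);stat(C)"
```

```text
t: 11.48
eef_pos: [0.5052, -0.1921, 0.0749]
ee_rot: [3.141, -0.012, 1.143]
force: [2.1, 5.6, 0.5]
width: 0.0157
t 11.48 turn~ -5.283 r mm 50.82 Frad -3.16 Ftan -5.1 Fz 0.54 z 74.86 dz -12.34 rot [ 3.141 -0.012  1.143] M [ 2.12 -0.65  0.  ]
t: 11.73
eef_pos: [0.505, -0.1919, 0.0736]
ee_rot: [-3.141, -0.012, 1.143]
force: [1.6, 6.4, 1.7]
width: 0.0157
t 11.73 turn~ -5.287 r mm 50.94 Frad -2.77 Ftan -5.97 Fz 1.69 z 73.62 dz -13.58 rot [-3.141 -0.012  1.143] M [ 2.08 -0.69  0.  ]
```

```bash
python3 -m handwheel '[[[0.01,0,0,0.0006,0],[0.01,0,0,0.001,0],[0.01,0,0,0.001,0]]]' 50
python3 -c "
from h import *
C=(.5551,-.1826);stat(C)"
python3 -m handwheel '[[[0.01,0,0,0.0008,0],[0.01,0,0,0.0008,0],[0.01,0,0,0.0008,0]]]' 50
python3 -c "
from h import *
C=(.5551,-.1826);stat(C)
cv2.imwrite('pics/g_w.png',grab_frame('wrist'))"
```

```text
t: 11.98
eef_pos: [0.5051, -0.192, 0.0734]
ee_rot: [3.141, -0.012, 1.144]
force: [0.4, 6.1, 7.1]
width: 0.0156
t 11.98 turn~ -5.285 r mm 50.87 Frad -1.56 Ftan -5.88 Fz 7.1 z 73.37 dz -13.83 rot [ 3.141 -0.012  1.144] M [ 1.95 -0.08  0.05]
t: 12.23
eef_pos: [0.5051, -0.1921, 0.0734]
ee_rot: [3.141, -0.012, 1.144]
force: [-0.2, 5.6, 8.4]
width: 0.0157
t 12.23 turn~ -5.284 r mm 50.88 Frad -0.81 Ftan -5.57 Fz 8.36 z 73.37 dz -13.83 rot [ 3.141 -0.012  1.144] M [2.01 0.06 0.03]
```

View pics/g_w.png

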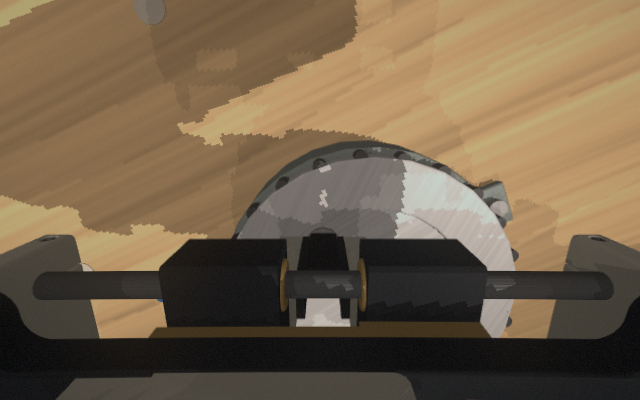

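Hard stop at dz −13.8 mm (14 expected): collar is down. Before releasing, I'll ease back so the lock hole takes the spring load.

```bash
python3 -m handwheel '[[[0.01,0.0003,-0.0002,0.0003,0],[0.01,0.0006,-0.0004,0.0003,0],[0.01,0.0009,-0.0006,0.0003,0],[0.01,0.0009,-0.0006,0.0003,0]]]' 50
python3 -c "
from h import *
C=(.5551,-.1826);stat(C)"
```

```text
t: 12.62
eef_pos: [0.5048, -0.1911, 0.0734]
ee_rot: [3.141, -0.011, 1.144]
force: [1.0, 3.9, 5.8]
width: 0.0155
t 12.62 turn~ -5.305 r mm 50.98 Frad -1.66 Ftan -3.65 Fz 5.78 z 73.38 dz -13.82 rot [ 3.141 -0.011  1.144] M [ 1.69 -0.23 -0.05]
```

```bash
python3 -m handwheel '[[[0.01,0.0004,-0.0002,0.0003,0],[0.01,0.0008,-0.0005,0.0003,0],[0.01,0.0012,-0.0008,0.0003,0],[0.01,0.0012,-0.0008,0.0003,0]]]' 50
python3 -c "
from h import *
C=(.5551,-.1826);stat(C)"
```

```text
t: 12.95
eef_pos: [0.5048, -0.1905, 0.0734]
ee_rot: [3.14, -0.01, 1.145]
force: [1.2, -4.4, 4.0]
width: 0.0157
t 12.95 turn~ -5.316 r mm 50.95 Frad -0.52 Ftan 4.51 Fz 3.98 z 73.38 dz -13.82 rot [ 3.14  -0.01   1.145] M [-2.06 -0.41 -0.02]
```

The lock hole now carries the spring (tangential force reversed). I'll neutralise and open.

```bash
python3 -m handwheel '[[[0.01,0,0,0,0],[0.01,0,0,0,0],[0.022,0,0,0,0],[0.03,0,0,0,0],[0.04,0,0,0,0],[0.05,0,0,0,0],[0.05,0,0,0,0]]]' 50
python3 -c "
from h import *
C=(.5551,-.1826);stat(C);print(arm.get_state()['width'])"
```

```text
t: 13.53
eef_pos: [0.5043, -0.1904, 0.073]
ee_rot: [3.141, -0.01, 1.145]
force: [0.7, 0.5, -0.1]
width: 0.0432
t 13.53 turn~ -5.32 r mm 51.39 Frad -0.77 Ftan -0.35 Fz -0.09 z 73.03 dz -14.17 rot [ 3.141 -0.01   1.145] M [-0.05  0.   -0.01]
0.04318798713337878
```

```bash
python3 -m handwheel '[[[0.05,0,0,-0.01,0],[0.05,0,0,-0.04,0],[0.05,0,0,-0.08,0],[0.05,0,0,-0.12,0],[0.05,0,0,-0.13,0],[0.05,0,0,-0.13,0]]]' 50
python3 - <<'E'
from h import *
import json
stat()
st=arm.get_state();im=grab_frame("wrist");cv2.imwrite("pics/h_w.png",im)
json.dump({k:np.array(st[k]).tolist() for k in('eef_pos','ee_rot')},open('h.json','w'))
a=grab_frame("scene")[120:240,200:350];cv2.imwrite("pics/h_s.png",np.clip(cv2.resize(a,(750,600),interpolation=cv2.INTER_CUBIC)*1.5,0,255).astype(np.uint8))
E
```

```text
t: 14.03
eef_pos: [0.5059, -0.192, 0.2082]
ee_rot: [3.134, -0.013, 1.145]
force: [0.2, 0.1, -0.6]
width: 0.0498
t 14.03 turn~ -5.25 r mm 48.62 Frad -0.19 Ftan -0.09 Fz -0.55 z 208.16 dz 120.96 rot [ 3.134 -0.013  1.145] M [-0.09  0.01 -0.  ]
```

View pics/h_w.png

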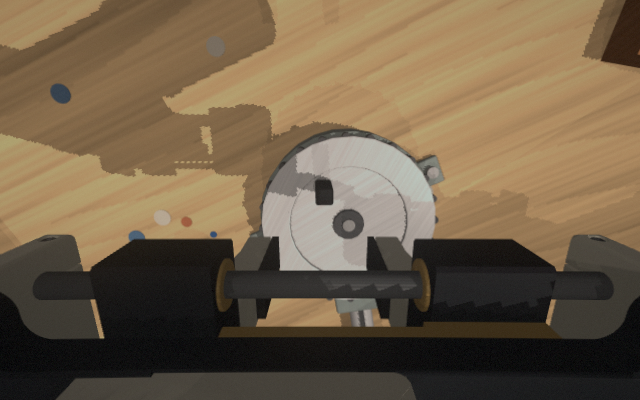

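View pics/h_s.png

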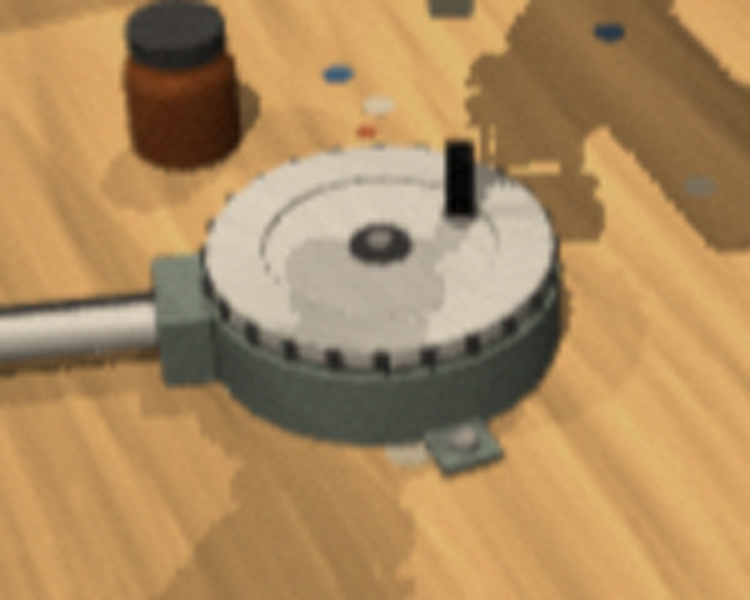

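The wrist view shows the pin at (324,191), and the scene zoom shows it upright with its collar on the web. One settle check follows before handing in.

```bash
python3 -m handwheel '[[[0.05,0,0,0,0],[0.05,0,0,0,0],[0.05,0,0,0,0],[0.05,0,0,0,0],[0.05,0,0,0,0],[0.05,0,0,0,0],[0.05,0,0,0,0],[0.05,0,0,0,0]]]' 50
python3 - <<'E'
from h import *
old=cv2.imread("pics/h_w.png");s0=cv2.imread("pics/h_s.png")
s=grab_frame("scene");a=np.clip(cv2.resize(s[120:240,200:350],(750,600),interpolation=cv2.INTER_CUBIC)*1.5,0,255)
print("mean change",np.abs(a[130:230,430:500]-s0[130:230,430:500].astype(float)).mean())
cs=cam("scene");print("expect grip top, collar px (zoom)",[ (proj(cs,X)-[200,120])*5 for X in ([.5045,-.1905,.106],[.5045,-.1905,.064])])
t=grab_frame("top");cv2.imwrite("pics/i_t.png",t)
E
```

```text
t: 14.8
eef_pos: [0.5037, -0.1915, 0.2039]
ee_rot: [3.14, -0.011, 1.145]
force: [0.1, 0.1, -0.3]
width: 0.0503
mean change 2.0708571428571427
expect grip top, collar px (zoom) [array([457.56989087, 142.26628811]), array([458.91981223, 206.16365307])]
```

View pics/i_t.png

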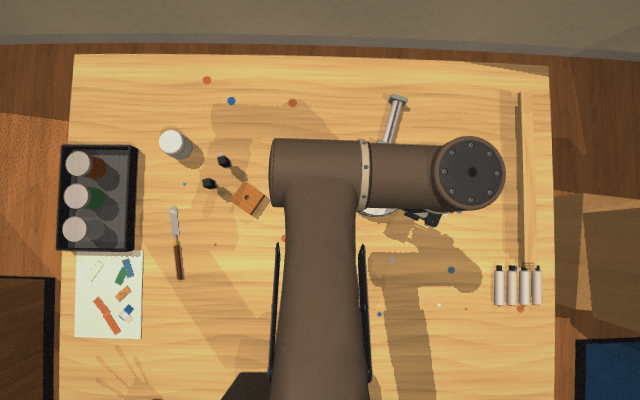

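The grip top and collar are at the pixels predicted for home (z 106 and 64 mm), and nothing has moved. The decoys, tin (173,144) and knife (177,245) are where they were.

```bash
python3 -c "
from station import arm
print(arm.job_done())"
```

```text
the job is handed in; nothing more can be done
None
```

The pin is home in the lock hole, holding the wheel wound at about 0.95–1.0 rad, and I handed the job in at about 15 s.

**What I did:** I took the 16 mm-grip pin from the rest and put its foot in the wheel's hole. I wound counter-clockwise with 5–7 N of down-pressure until the pin began to sink at about 0.93 rad. I then pushed it in to a hard stop 13.8 mm below the plate contact height (14 mm expected). Finally I eased the spring load onto the lock hole, let go and lifted clear.

**Last checks:**
- **Pin:** it stands upright, and the grip top and collar appear at the image positions expected for home. The scene pictures before and after a 0.8 s wait matched.
- **Forces:** they stayed low throughout. The highest readings were about 8 N down and 8 N sideways.
- **Bystanders:** I moved none of them. In the last top picture the tin, knife and the two larger pins are where they were. The arm hid the jar there, but it had not moved in the scene view just before.

**Disagreement:** the top and scene cameras placed the wheel's axis about 4–5 mm apart. I corrected the axis from the side force felt while winding, so the wheel angle above is good to only about 0.05 rad.

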